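# Cock the sprung dock, lay the hand-held reader in it and let it close

### The arm

A 7-joint arm with a two-finger parallel gripper is mounted at the origin on a cart in front of the work surface, level with it; the furniture and walls round the work are solid. World frame = base frame: x ahead of the robot, y to its left, z up, the work surface at z = 0. Lengths are in m, angles in rad, forces in N, time in s.
With the tool pointing down it reaches from about 0.4 to 0.875 m from the base axis. Payload 19.3 kg.
Tool frame: the origin (TCP) lies on the centre line of the jaws, within the pads' length; the fingertips stand 8 mm ahead of it and the grasp point (between the pads) lies 11 mm behind it; z points along the fingers, y is the line along which they close (so a half turn about z gives the same grasp; the last joint's range is limited). The gripper opens to 85 mm and grips with 20 to 120 N. Pads are 22 mm wide; open, the fingers measure 114 mm over their backs; the gripper's body (76 mm by 85 mm) begins 54 mm behind the grasp point. The pads swing forward as they close: fully open they stand 13 mm farther back than shut.
Start: joints at [1.083, 0.521, -0.036, 1.599, 0.021, 1.021, -0.113], TCP at [0.254, -0.571, 0.239] pointing down, gripper open.
Joint ranges: [-2.91, 2.91], [-0.3, 2.13], [-1.5, 1.42], [0.17, 2.43], [-1.26, 4.41], [0.16, 1.93], [-2.52, 2.52]. Speed limits (rad/s): [1.89, 1.89, 2.39, 2.39, 3.01, 3.01, 3.01].

### API

Orientations are given as [roll, pitch, yaw] about the fixed x, y, z axes, in that order (R = Rz(yaw) Ry(pitch) Rx(roll)).
In Python, from workcell import status, grab_frame, camera_params, bot, search_frame, silhouettes gives the robot as it stands.
- The arm moves only by the shell command python3 -m creep 'ROWS' [FORCE]. ROWS is JSON, a list of rows, each a list of 5 numbers: the shift along the tool's x, y, z in units of 60 mm (1.0 is 60 mm), then the turn about the tool's z in units of 8 degrees (1.0 is 8 degrees), then the opening, from 0 (shut) to 1 (fully open). In form: [[x, y, z, twist, hand], ...]. A call has 1 to 5 rows; each row is the pose to reach, as a shift and turn from the pose commanded when the call began, along the tool's axes at that moment; what a row does not reach only later rows make up. A row lasts 1/8 s, in which the tool goes at most 62.5 mm and 10.7 degrees, less where a joint would pass 70% of its speed; a pose out of reach is approached as far as the arm can. A call with a gripper value outside its range is refused whole. The fingers move at their own pace and stop on an object; FORCE is the grip in N (left out, the last holds). Time passes only in rows, so rows that repeat a pose let the fingers close. It gives the time, the measured TCP pose, the force, the opening and the grip force at its end, in the units of the state.
- status.observe(): the state, without advancing time (a new reading comes with each control period).
- grab_frame(name): name is "scene" or "top" or "wrist"; returns the picture (420x560x3 uint8, blue, green, red); there is no depth.
- camera_params(name): a dict with "K" (3x3 intrinsics, pixels), "rvec" (rotation vector, rad) and "tvec" (3), from world to camera coordinates, as OpenCV has them; the wrist camera has in their place "tool_from_camera" (4x4, takes a point from camera to tool coordinates, whose origin is the TCP and whose axes are the flange's). Camera axes: x right, y down, z forward; pixel columns grow to the right and rows downward; lengths in m; the calibration is good to about 2 mm. A picture is of the moment at which its call begins: read the wrist's pose just before it. camera_params takes no time and is no camera call.
- bot.job_done(): hands the job in; it is judged then, once.
Trained networks look in the newest picture that a camera, given by its name, has taken for a name from the list of things; names that differ only in an ending like _2 or _b are one class to them, and where a whole thing is asked for, a point or a joint stands for the part that bears it (a point fixed in the world has none). Each returns a list of dicts, best first, with "p" (0 to 1); they miss things now and then, are a little off and sometimes report something else, mostly with a low value. They report only what shows in the picture. A call takes as long as a camera call. They do not tell look-alikes from the thing itself.
- search_frame(camera, name): "extent" ([left, top, right, bottom] as shares, 0 to 1, of the picture: columns of its width, rows of its height, round what is visible of it).
- silhouettes(camera, name): "mask" (420x560 bool, what is visible of it) and "extent" ([left, top, right, bottom] as shares, 0 to 1, of the picture: columns of its width, rows of its height, round what is visible of it).
The state is a dict: "clock": time; "qpos": joint angles; "qd": joint speeds; "joint_efforts": joint torques, N m; "position": TCP position; "tool_rot": TCP orientation; "force": force on the tool from outside, world axes, zero at the start; "moment": the same for the moment, N m; "grip_width": finger opening in m; "finger_force": force on a finger pad.
Only numpy, scipy, OpenCV 4.12 (cv2) and the standard library are available. Lean on these libraries where they do the work, as an engineer would, in place of code of your own. Each camera call takes 0.05 s, during which the arm holds its last target. There are 200 camera calls.

### The job

Put the hand-held reader into its spring dock: pull the dock's sprung jaw out by its upright handle all the way to its stop so that the catch holds it open, and let go of it. Then lay the reader flat on the dock's bed, lengthwise and centred between the two jaws, let go, and press the side pad down so that the jaw springs back and clamps the reader. Leave the other things on the worktop where they are.

Things in the scene. Friction and masses are not known exactly. Their poses are not given: they have to be found in the camera images.
- dock: fixed grey spring dock, 200 x 140 mm. Origin on the worktop under mid-bed; local x along its length: fixed jaw at +x (inner face x = 57 mm, 36 mm high), sprung jaw and handle at -x, release pad at +y. Bed: ridge 44 mm wide, top at z = 12 mm; the reader overhangs it both sides. Foot plates 8 mm high, 100 mm wide, at x = 45..85 and -80..-40 mm; between them beside the ridge is bare worktop.
- jaw (a joint): pull-out of the sprung jaw, m: 0 at rest (gap between jaws 79 mm), grows towards the dock's -x, hard stop at 0.036. A catch clicks in at 0.032 and holds it there when let go (gap 111 mm); about 0.013 with the reader clamped. Spring 6 N at rest, 10 N at the stop, plus some 6 N for catch and damper at 50 mm/s; the return is damped. Jaw 60 mm wide, 14 mm thick, top at z = 37 mm.
- handle (a point): middle of the top edge of the jaw's upright handle plate (moves with the jaw), z = 60 mm. Aluminium, 10 mm thick (dock x), 64 mm wide (dock y), free from z = 19 to 60 mm. On its +x side, up to the jaw's back, is a gap of 50 mm over a flat tongue (top z = 19 mm; a catch pin at its +y edge rises to 26 mm), where fingertips can hook the plate from above.
- catch (a joint): how far the release pad is pressed down, m: 0 up, 0.010 fully down. Sprung, 1.5 N at the top, 4 N at the bottom. At about 0.004 to 0.007 it lets the latched jaw go; it comes up again when let go. It dips by itself while the jaw is pulled past it.
- release_pad (a point): middle of the top of the release pad, a grey 26 x 26 mm key beside the dock at its +y side, its top 30 mm above the worktop when up. It is pressed straight down.
- bed (a point): point on the top of the dock's bed, 12 mm above the worktop, midway between the jaws when the catch holds the sprung jaw open; the middle of the reader's underside belongs here before the jaw closes. x, y, z as the dock's.
- reader_centre (a point): centre of the loose hand-held reader, an oval white device with a small screen, 58 mm wide (its x), 92 mm long (its y), 21 mm thick with rounded sides, lying flat, about 90 g. The centre is 11 mm above its underside. It belongs in the dock with its length along the dock's length, either end first.
- sample_cup: bystander: sample cup, 56 mm wide, 58 mm high, origin under its middle
- timer: bystander: flat white timer 62 x 62 x 17 mm, origin under its middle
- tip_rack: bystander: low pipette tip rack 52 x 82 x 29 mm, origin under its middle
Not all that is in view belongs to the job. Of the things like the part that bears reader_centre, leave any that is pink or turquoise; of the rest the larger one is meant.

How it is judged:
By the outcome, as a careful person would: the job done as asked, in the order asked, and still so for the second after the job is handed in, with the robot touching nothing.
It also fails if it takes over 66 s, if anything falls off the work surface, if the arm or the gripper's body presses on something with over 40 N, if the wrist force passes 120 N, or if a joint passes its speed limit or range.

## Working session

There is one attempt and no reset: what is moved stays moved. The work goes in short steps, Python scripts to look and compute and a shell command to move; the robot and the scene stay as the last step left them, time stands still between calls to the robot, and variables do not carry over. Pictures are saved under pics/ and viewed, at most 10 in all, crops included, and the job is handed in when it is done.

```bash
mkdir -p pics; ls
python3 - <<'E'
from workcell import *
import cv2,numpy as np
s=status.observe();print(s['clock'],s['position'],s['tool_rot'],s['grip_width'])
ims=[]
for c in ("top","scene"):
    im=grab_frame(c);cv2.imwrite(f'pics/{c}0.png',im)
    p=camera_params(c);print(c,p)
    for n in ("dock","handle","release_pad","reader_centre","sample_cup","timer","tip_rack"):
        print(n,[(round(d['p'],2),(np.array(d['extent'])*[560,420,560,420]).round(0).tolist()) for d in search_frame(c,n)[:4]])
print(camera_params("wrist"))
E
```

```text
pics
0.0 [ 0.25344874 -0.57093372  0.2386962 ] [-3.14041171e+00  6.81874158e-05  4.17845538e-01] 0.08555884823674546
top {'K': array([[380.31260425,   0.        , 281.37116929],
       [  0.        , 380.31260425, 203.21345748],
       [  0.        ,   0.        ,   1.        ]]), 'rvec': array([ 2.09172085, -2.12286031,  0.21762506]), 'tvec': array([-0.02890008,  0.60523498,  0.91999637])}
dock []
handle [(0.85, [361.0, 229.0, 396.0, 258.0])]
release_pad [(0.53, [363.0, 252.0, 376.0, 278.0])]
reader_centre [(0.95, [247.0, 127.0, 267.0, 163.0]), (0.7, [237.0, 232.0, 271.0, 255.0]), (0.64, [289.0, 122.0, 314.0, 144.0])]
sample_cup [(0.61, [278.0, 156.0, 299.0, 185.0]), (0.5, [361.0, 252.0, 374.0, 281.0])]
timer [(0.87, [225.0, 287.0, 253.0, 309.0])]
tip_rack [(0.76, [155.0, 254.0, 187.0, 283.0])]
scene {'K': array([[438.95394562,   0.        , 284.70792758],
       [  0.        , 438.95394562, 215.63544069],
       [  0.        ,   0.        ,   1.        ]]), 'rvec': array([ 0.67854268, -2.36334846,  1.4834193 ]), 'tvec': array([0.46469762, 0.20681748, 0.73958661])}
dock [(0.9, [303.
[... 218 characters left out ...]
.55, [178.0, 213.0, 212.0, 230.0])]
sample_cup [(0.59, [232.0, 196.0, 253.0, 226.0])]
timer [(0.74, [325.0, 279.0, 365.0, 300.0])]
tip_rack [(0.9, [234.0, 303.0, 275.0, 351.0])]
{'K': array([[347.28884194,   0.        , 274.86587483],
       [  0.        , 347.28884194, 213.03374237],
       [  0.        ,   0.        ,   1.        ]]), 'tool_from_camera': array([[-6.46598640e-04, -9.49705522e-01, -3.13143743e-01,
         7.97194317e-02],
       [ 9.99999777e-01, -5.61844240e-04, -3.60894704e-04,
         8.75443590e-04],
       [ 1.66805685e-04, -3.13143907e-01,  9.49705673e-01,
        -1.34913855e-01],
       [ 0.00000000e+00,  0.00000000e+00,  0.00000000e+00,
         1.00000000e+00]])}
```

Run:
```python
import cv2,numpy as np
a=cv2.imread('pics/top0.png')[90:330,120:420]
cv2.imwrite('pics/top0c.png',cv2.resize(a,None,fx=2.5,fy=2.5,interpolation=cv2.INTER_CUBIC))
a=cv2.imread('pics/scene0.png')[160:360,160:420]
cv2.imwrite('pics/scene0c.png',cv2.resize(a,None,fx=3,fy=3,interpolation=cv2.INTER_CUBIC))
```

```text
(no output)
```

View pics/top0c.png

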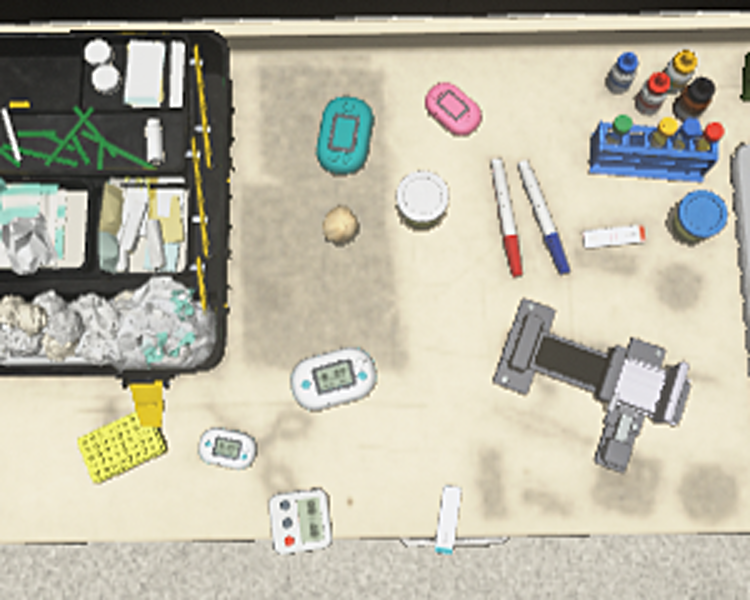

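View pics/scene0c.png

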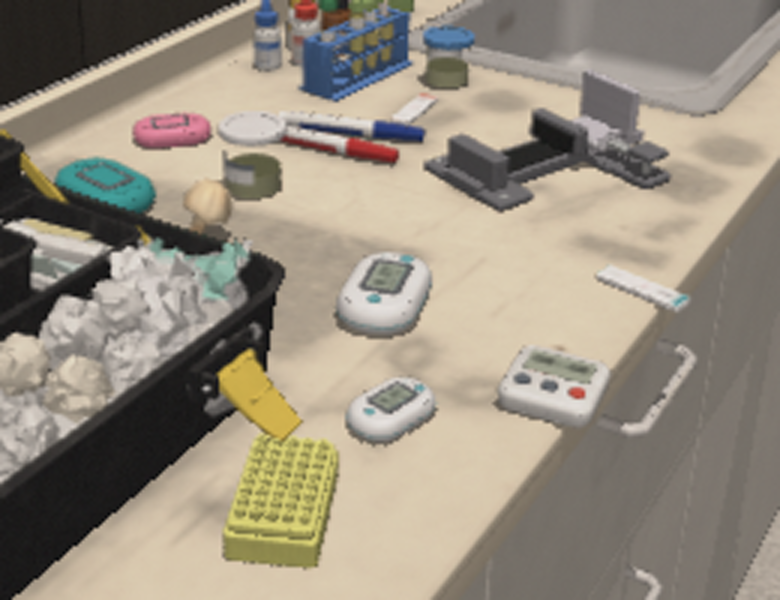

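```bash
cat > h.py <<'E'
from workcell import *
import cv2,numpy as np
from scipy.spatial.transform import Rotation as R
def tool():
    s=status.observe();T=np.eye(4);T[:3,:3]=R.from_euler('xyz',s['tool_rot']).as_matrix();T[:3,3]=s['position'];return T
def cam(c,T=None):
    p=camera_params(c)
    if c=='wrist': M=(tool() if T is None else T)@p['tool_from_camera']
    else:
        M=np.eye(4);Rm=cv2.Rodrigues(p['rvec'])[0];M[:3,:3]=Rm.T;M[:3,3]=-Rm.T@p['tvec'].ravel()
    return p['K'],M
def w(c,uv,z,T=None):
    K,M=cam(c,T);uv=np.atleast_2d(uv).astype(float)
    d=np.c_[uv,np.ones(len(uv))]@np.linalg.inv(K).T@M[:3,:3].T
    return M[:3,3]+d*((z-M[2,3])/d[:,2])[:,None]
def px(c,P,T=None):
    K,M=cam(c,T);q=(np.atleast_2d(P)-M[:3,3])@M[:3,:3]@K.T;return q[:,:2]/q[:,2:]
def mask(c,n,near=None):
    L=silhouettes(c,n)
    if near is not None: L=sorted(L,key=lambda d:np.hypot(*(np.argwhere(d['mask']).mean(0)[::-1]-near)))
    return L[0]
def rel(P,yaw=None,T=None):
    """shift in tool units to bring TCP to P; yaw= wanted tool yaw (rad)"""
    T=tool() if T is None else T
    o=(T[:3,:3].T@(np.array(P)-T[:3,3]))/.06
    y0=np.arctan2(T[1,0],T[0,0]); tw=None
    if yaw is not None:
        d=-(yaw-y0); tw=np.degrees((d+np.pi/2)%np.pi-np.pi/2)/8
    return o.round(3),tw
E
python3 - <<'E'
from h import *
f=lambda x,y:(120+x/2.5,90+y/2.5)
foot=w('top',f(525,346),.008)[0];han=w('top',f(684,393),.06)[0]
d=(foot-han)[:2];print('foot',foot,'handle',han,'len',np.hypot(*d),'yaw',np.degrees(np.arctan2(d[1],d[0])))
print('pad',w('top',f(625,427),.03))
for c,near in (('top',(253,242)),('scene',(288,258))):
    grab_frame(c);m=mask(c,'reader_centre',near);pts=np.argwhere(m['mask'])[:,::-1]
    W=w(c,pts,.012)[:,:2];r=cv2.minAreaRect(W.astype(np.float32)*1000);print(c,m['p'],W.mean(0),r)
for n,u in (('small',(228,448)),('timer',(301,520)),('cup',(423,198))): print(n,w('top',f(*u),.01))
E
```

```text
foot [ 0.54526382 -0.16780227  0.008     ] handle [ 0.48738057 -0.32018222  0.06      ] len 0.16300343451425658 yaw 69.20015204291985
pad [[ 0.45592016 -0.26515054  0.03      ]]
top 0.6 [0.51307788 0.03972441] ((513.5120239257812, 39.424583435058594), (61.61336898803711, 94.33866882324219), 15.090978622436523)
scene 0.91 [0.50985966 0.04492759] ((511.1411437988281, 43.057403564453125), (59.86159133911133, 108.91226959228516), 14.868011474609375)
small [[0.44118868 0.15001063 0.01      ]]
timer [[0.36633805 0.07227876 0.01      ]]
cup [[ 0.71293852 -0.06078196  0.01      ]]
```

Run:
```python
import cv2
a=cv2.imread('pics/top0.png')[215:290,190:300]
b=cv2.imread('pics/top0.png')[205:285,310:405]
import numpy as np
A=cv2.resize(a,(400,480*75//110*1),interpolation=cv2.INTER_CUBIC);B=cv2.resize(b,(399,336),interpolation=cv2.INTER_CUBIC)
A=cv2.resize(A,(399,336));cv2.imwrite('pics/close.png',np.hstack([A,B]))
```

```text
(no output)
```

View pics/close.png

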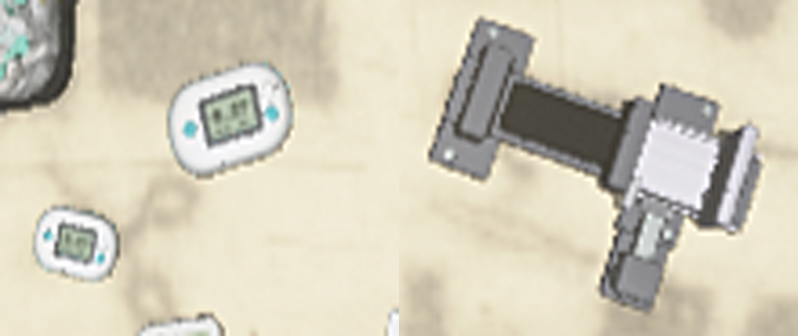

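Run:
```python
from h import *
foot=w('top',(330,228.4),.008)[0];han=w('top',(391,247.4),.06)[0]
d=(foot-han)[:2];a=np.arctan2(d[1],d[0]);print(han,np.hypot(*d),np.degrees(a))
print(rel([.49,-.30,.2],a+np.pi/2))
print(w('top',(365.5,271),.03))
```

```text
[ 0.4869726  -0.31357982  0.06      ] 0.15699987549561092 68.20529930788534
(array([ 5.436, -2.533,  0.655]), np.float64(5.71615947187193))
[[ 0.43007457 -0.25194026  0.03      ]]
```

```bash
python3 -m creep '[[1,-0.5,0.1,1.2,1],[2,-1,0.2,2.4,1],[3,-1.4,0.4,3.6,0.6],[4,-1.9,0.5,4.8,0.5],[5,-2.3,0.65,5.7,0.5]]' 40
python3 - <<'E'
from h import *
print(rel([.49,-.30,.2],np.radians(158.2)),tool()[:3,3])
E
```

```text
clock: 1.62
position: [0.4591, -0.3365, 0.203]
tool_rot: [3.141, -0.001, -0.383]
force: [1.0, -1.6, 0.3]
grip_width: 0.0426
finger_force: 0.0
(array([ 0.251, -0.756,  0.051]), np.float64(-0.018065423915883075)) [ 0.45910433 -0.33645058  0.20302877]
```

```bash
python3 -m creep '[[0.15,-0.6,0,0,0.5],[0.2,-0.75,0,0,0.5],[0.2,-0.75,0,0,0.5]]' >/dev/null
python3 - <<'E'
from h import *
T=tool();im=grab_frame('wrist');np.save('T1.npy',T);cv2.imwrite('pics/w1.png',im)
print(T[:3,3])
for n in ('dock','handle','release_pad','jaw'):
    for d in silhouettes('wrist',n)[:2]:
        p=np.argwhere(d['mask'])[:,::-1];print(n,d['p'],(np.array(d['extent'])*[560,420,560,420]).round().tolist(),p.mean(0))
o=np.array([.4870,-.3136]);a=np.radians(68.2);ux=np.array([np.cos(a),np.sin(a)]);uy=np.array([-ux[1],ux[0]])
org=o+.091*ux
def D(x,y,z): return np.r_[org+x*ux+y*uy,z]
pts=[D(-.086,.032,.06),D(-.086,-.032,.06),D(-.096,.032,.06),D(-.096,-.032,.06),D(.057,.03,.036),D(.057,-.03,.036),D(.045,.05,.008),D(.085,.05,.008),D(.045,-.05,.008),D(.085,-.05,.008),D(-.022,.03,.037),D(-.022,-.03,.037)]
for q in px('wrist',pts,T): cv2.circle(im,tuple(int(v) for v in q.round()),2,(0,0,255),-1)
cv2.imwrite('pics/w1o.png',cv2.resize(im,(800,600)))
E
```

```text
[ 0.48567447 -0.30080212  0.20298953]
dock 0.76 [96.0, 123.0, 310.0, 269.0] [206.61240081 182.6241265 ]
handle 0.93 [204.0, 144.0, 295.0, 225.0] [250.10087371 181.58002383]
release_pad 0.94 [240.0, 206.0, 270.0, 272.0] [252.17666948 241.92899408]
jaw 0.75 [202.0, 147.0, 292.0, 223.0] [249.35800971 181.47188511]
```

View pics/w1o.png

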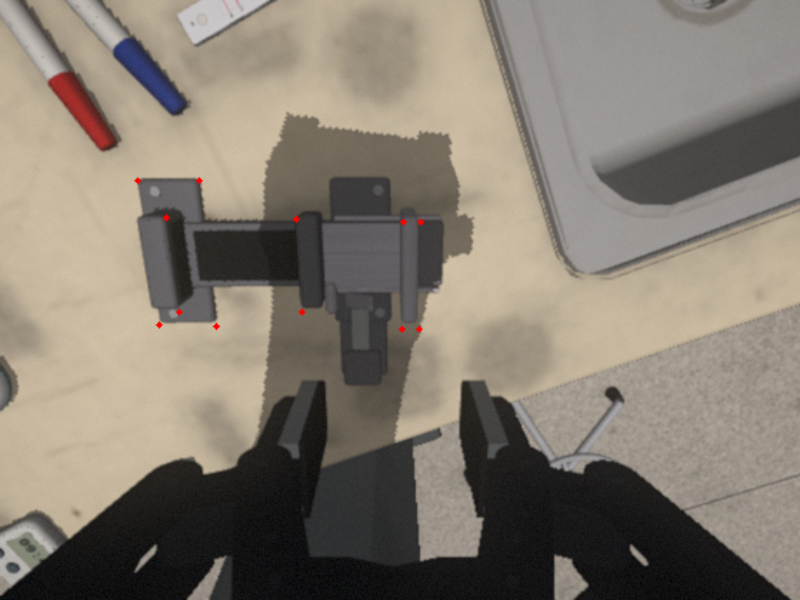

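Run:
```python
from h import *
from scipy.optimize import least_squares
T=np.load('T1.npy')
L=np.array([[-.086,-.032,.06],[-.086,.032,.06],[-.096,-.032,.06],[-.096,.032,.06],[.085,-.05,.008],[.045,-.05,.008],[.085,.05,.008],[.045,.05,.008],[-.04,-.05,.008],[-.08,-.05,.008],[-.022,-.03,.037],[-.022,.03,.037]])
U=np.array([[402,208],[402,322],[417,208],[417,322],[138,180],[200,180],[160,321],[216,321],[330,178],[390,178],[300,213],[301,306]])/(800/560)
def W(p,L):
    c,s=np.cos(p[2]),np.sin(p[2]);return np.c_[p[0]+c*L[:,0]-s*L[:,1],p[1]+s*L[:,0]+c*L[:,1],L[:,2]]
f=lambda p:(px('wrist',W(p,L),T)-U).ravel()
r=least_squares(f,[.52,-.229,1.19],x_scale=[.01,.01,.02],loss='soft_l1');p=r.x;np.save('dock.npy',p)
print(p,np.degrees(p[2]));print(f(p).reshape(-1,2).round(1).tolist())
h=W(p,np.array([[-.091,0,.06]]))[0];print('handle',h)
K=np.linalg.inv
pad=w('wrist',np.array([[363,366]])/(800/560),.03,T)[0];c,s=np.cos(p[2]),np.sin(p[2]);d=pad[:2]-p[:2];print('pad',pad,'local',c*d[0]+s*d[1],-s*d[0]+c*d[1])
h[2]=.042;print(rel(h,p[2]+np.pi/2))
```

```text
[ 0.52329996 -0.23026825  1.2033251 ] 68.94544972530834
[[-0.1, 4.2], [0.3, -0.1], [2.0, 4.0], [1.5, -0.2], [-1.8, -1.8], [-1.8, -2.2], [-0.1, 1.2], [0.2, 0.8], [-0.7, -1.9], [0.7, -2.3], [-3.5, 0.1], [0.5, 1.1]]
handle [ 0.4906076  -0.31519298  0.06      ]
pad [ 0.43211857 -0.25892305  0.03      ] local -0.05949929095335302 0.07479958442744351
(array([0.17 , 0.173, 2.684]), np.float64(-0.08875532494654215))
```

```bash
python3 -m creep '[[0.17,0.17,0.9,-0.1,0.5],[0.17,0.17,1.8,-0.1,0.5],[0.17,0.17,2.4,-0.1,0.5],[0.17,0.17,2.68,-0.1,0.5],[0.17,0.17,2.68,-0.1,0.5]]' && python3 -m creep '[[0,0,0,0,0],[0,0,0,0,0],[0,0,0,0,0],[0,0,0,0,0]]' 60
```

```text
clock: 2.88
position: [0.491, -0.3142, 0.0419]
tool_rot: [-3.142, 0.001, -0.365]
force: [-0.5, -0.9, 0.8]
grip_width: 0.0427
finger_force: 0.0
clock: 3.38
position: [0.4924, -0.3138, 0.0436]
tool_rot: [-3.141, -0.002, -0.364]
force: [-0.2, 4.2, 8.9]
grip_width: 0.0092
finger_force: 60.8
```

```bash
python3 -m creep '[[0,0.1,0,0,0],[0,0.2,0,0,0],[0,0.3,0,0,0],[0,0.4,0,0,0],[0,0.48,0,0,0]]'; python3 -m creep '[[0,0.06,0,0,0],[0,0.12,0,0,0],[0,0.16,0,0,0],[0,0.16,0,0,0]]'
```

```text
clock: 4.0
position: [0.4827, -0.3389, 0.0435]
tool_rot: [-3.139, -0.001, -0.363]
force: [1.5, 13.8, 12.4]
grip_width: 0.0087
finger_force: 61.3
clock: 4.5
position: [0.4793, -0.3475, 0.0434]
tool_rot: [-3.139, -0.001, -0.363]
force: [2.5, 15.3, 12.7]
grip_width: 0.0089
finger_force: 61.5
```

```bash
python3 -m creep '[[0,0.04,0,0,0],[0,0.06,0,0,0],[0,0.06,0,0,0]]'
```

```text
clock: 4.88
position: [0.4792, -0.3477, 0.0432]
tool_rot: [-3.135, 0.0, -0.36]
force: [6.7, 32.5, 15.1]
grip_width: 0.0087
finger_force: 62.1
```

```bash
python3 -m creep '[[0,-0.05,0,0,0],[0,-0.1,0,0,0],[0,-0.14,0,0,0],[0,-0.14,0,0,0.5],[0,-0.14,0,0,0.5]]'; python3 -m creep '[[0,0,0,0,0.5],[0,0,-0.8,0,0.5],[0,0,-1.8,0,0.8],[0,0,-2.5,0,1],[0,0,-2.5,0,1]]'
python3 - <<'E'
from h import *
T=tool();im=grab_frame('wrist');np.save('T2.npy',T);cv2.imwrite('pics/w2.png',cv2.resize(im,(800,600)))
p=np.load('dock.npy');c,s=np.cos(p[2]),np.sin(p[2])
d=T[:2,3]-p[:2];print('tcp local',c*d[0]+s*d[1],-s*d[0]+c*d[1])
d=mask('wrist','handle');print((np.array(d['extent'])*[800,600,800,600]).round())
print(rel([.5135,.0395,.2],np.radians(15)))
E
```

```text
clock: 5.5
position: [0.4796, -0.3456, 0.0427]
tool_rot: [3.141, -0.001, -0.364]
force: [-0.2, -0.2, 0.2]
grip_width: 0.0424
finger_force: 0.0
clock: 6.12
position: [0.4805, -0.3463, 0.1954]
tool_rot: [3.141, -0.005, -0.365]
force: [0.1, -0.1, -0.6]
grip_width: 0.0851
finger_force: 0.0
tcp local -0.12369183826605516 -0.001788080836793389
[272. 232. 398. 348.]
(array([-1.752, -6.196, -0.133]), np.float64(-4.4835713315901))
```

View pics/w2.png

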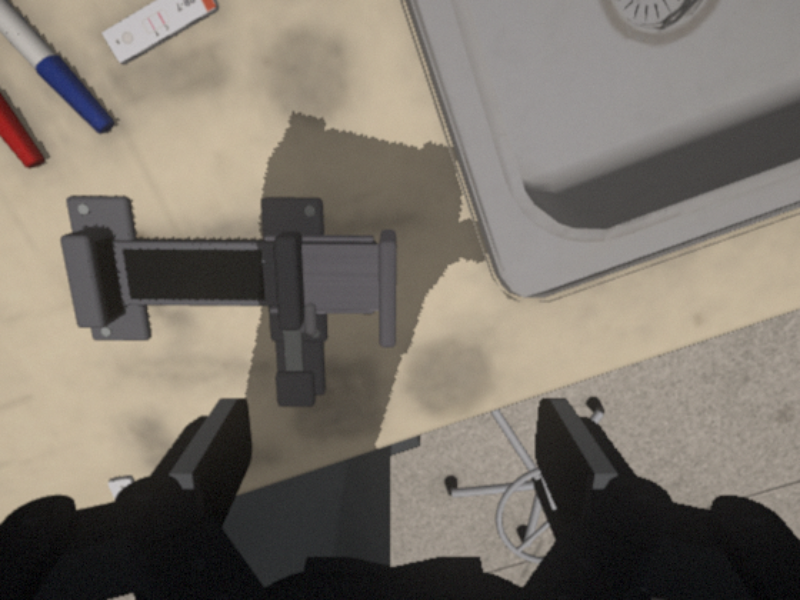

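Run:
```python
from h import *
from scipy.optimize import least_squares
print(status.observe()['qpos'])
A=np.array([[-.086,-.032,.06],[-.086,.032,.06],[-.096,-.032,.06],[-.096,.032,.06],[.085,-.05,.008],[.045,-.05,.008],[.085,.05,.008],[.045,.05,.008],[-.04,-.05,.008],[-.08,-.05,.008],[-.022,-.03,.037],[-.022,.03,.037]])
UA=np.array([[402,208],[402,322],[417,208],[417,322],[138,180],[200,180],[160,321],[216,321],[330,178],[390,178],[300,213],[301,306]])/(800/560)
B=A.copy();B[[0,1,2,3,10,11],0]-=.032
UB=np.array([[380,230],[380,346],[396,230],[396,346],[67,197],[131,196],[93,339],[150,338],[262,198],[323,198],[276,233],[276,329]])/(800/560)
def W(p,L):
    c,s=np.cos(p[2]),np.sin(p[2]);return np.c_[p[0]+c*L[:,0]-s*L[:,1],p[1]+s*L[:,0]+c*L[:,1],L[:,2]]
Ts=np.load('T1.npy'),np.load('T2.npy')
f=lambda p:np.r_[(px('wrist',W(p,A),Ts[0])-UA),(px('wrist',W(p,B),Ts[1])-UB)].ravel()
r=least_squares(f,[.523,-.230,1.2],x_scale=[.01,.01,.02],loss='soft_l1');p=r.x
print(p,np.degrees(p[2]));print(f(p).reshape(-1,2).round(1).tolist())
c,s=np.cos(p[2]),np.sin(p[2]);d=np.array([.4792,-.3477])-p[:2];print('stop local x',c*d[0]+s*d[1],'y',-s*d[0]+c*d[1])
for T,u in zip(Ts,([363,366],[296,388])):
    q=w('wrist',np.array([u])/(800/560),.03,T)[0];d=q[:2]-p[:2];print('pad',q,c*d[0]+s*d[1],-s*d[0]+c*d[1])
np.save('dock.npy',p);print(rel([.5135,.0395,.2],np.radians(105)))
```

```text
[ 0.46594448  0.52239928  0.08252309  1.74426428 -0.05355402  0.87688386
 -1.36325956]
[ 0.52333731 -0.23034785  1.20370271] 68.96708492820116
[[0.0, 4.0], [0.4, -0.2], [2.1, 3.9], [1.6, -0.3], [-1.7, -1.8], [-1.8, -2.3], [-0.0, 1.2], [0.3, 0.8], [-0.7, -2.0], [0.8, -2.5], [-3.5, -0.0], [0.6, 1.0], [0.3, 5.7], [0.7, -0.0], [1.8, 5.8], [1.4, -0.0], [-2.3, -1.5], [-3.1, -0.7], [-0.2, 1.1], [-0.1, 1.8], [-1.5, -1.9], [-0.3, -1.9], [-1.6, 0.9], [3.2, -0.2]]
stop local x -0.12537455861273414 y -0.0009215440640016337
pad [ 0.43210228 -0.25891792  0.03      ] -0.059411212141547445 0.07490252503616482
pad [ 0.43159519 -0.25917982  0.03      ] -0.059837660508843454 0.07528183352375037
(array([-1.752, -6.196, -0.133]), np.float64(6.766428668409898))
```

```bash
python3 -m creep '[[-0.2,-0.8,0,-1.3,0.85],[-0.5,-1.7,0,-2.6,0.85],[-0.7,-2.6,0,-3.9,0.85],[-1,-3.5,0,-5.2,0.85],[-1.2,-4.4,0,-6.5,0.85]]' >/dev/null
python3 - <<'E'
from h import *
print(rel([.5135,.0395,.2],np.radians(105)),tool()[:3,3],status.observe()['tool_rot'])
E
```

```text
(array([ 1.079, -1.502, -0.15 ]), np.float64(-9.190124938787752)) [ 0.50533102 -0.07117188  0.19100257] [-3.14027594e+00  1.54352805e-03  5.49412204e-01]
```

```bash
python3 -m creep '[[0.3,-0.4,-0.1,-1.3,0.85],[0.5,-0.8,-0.15,-2.6,0.85],[0.8,-1.2,-0.15,-3.9,0.85],[1.08,-1.5,-0.15,-5.2,0.85],[1.08,-1.5,-0.15,-6.5,0.85]]' >/dev/null; python3 -m creep '[[0,0,0,-1.3,0.85],[0,0,0,-2.6,0.85],[0,0,0,-2.7,0.85],[0,0,0,-2.7,0.85]]'
python3 - <<'E'
from h import *
T=tool();im=grab_frame('wrist');cv2.imwrite('pics/w3.png',im)
L=silhouettes('wrist','reader_centre')
for d in L:
    q=np.argwhere(d['mask'])[:,::-1];W=w('wrist',q,.012,T)[:,:2].astype(np.float32)*1000
    print(d['p'],q.mean(0),cv2.minAreaRect(W))
print(T[:3,3],np.degrees(status.observe()['tool_rot'][2]))
E
```

```text
clock: 7.98
position: [0.5148, 0.0374, 0.2005]
tool_rot: [-3.141, -0.001, 1.824]
force: [0.3, -0.3, 0.2]
grip_width: 0.0724
finger_force: 0.0
0.84 [225.97406164  38.11138236] ((442.1461486816406, 150.0803985595703), (60.885475158691406, 38.96808624267578), 76.82609558105469)
0.83 [521.03536346 349.96267191] ((830.6785278320312, -75.87295532226562), (19.078676223754883, 53.384578704833984), 61.52836608886719)
0.71 [249.94384615 365.74589744] ((531.5613403320312, -197.62652587890625), (118.37079620361328, 99.3375244140625), 68.97517395019531)
0.65 [525.33188109 261.02870323] ((787.7904052734375, 25.25458526611328), (58.05600357055664, 97.54229736328125), 80.099853515625)
[0.51481068 0.03744336 0.20053346] 104.57774779577856
```

View pics/w3.png

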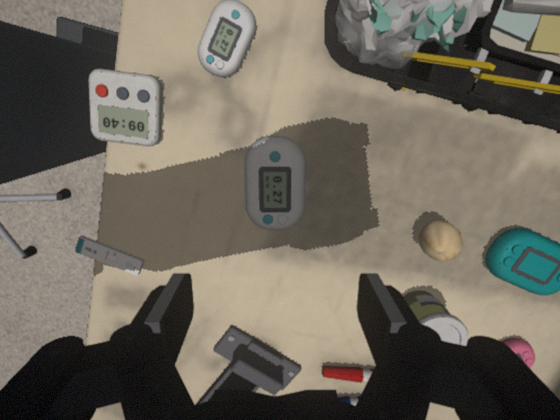

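Run:
```python
from h import *
W=w('wrist',[[275.5,183],[245,183],[306,183],[275.5,137],[275.5,229],[274,140],[277,226]],.011);print(W[:5].round(4),np.linalg.norm(W[1]-W[2]),np.linalg.norm(W[3]-W[4]))
c=(W[0]);d=W[5]-W[6];print(np.degrees(np.arctan2(d[1],d[0])))
print(rel([c[0],c[1],.03],np.radians(105)))
```

```text
[[ 0.5142  0.0402  0.011 ]
 [ 0.4859  0.0329  0.011 ]
 [ 0.5424  0.0475  0.011 ]
 [ 0.5033  0.0821  0.011 ]
 [ 0.526  -0.0054  0.011 ]] 0.05839515519279137 0.0903141490640728
106.5251955746878
(array([ 0.045, -0.   ,  2.848]), np.float64(-0.05278152552768029))
```

```bash
python3 -m creep '[[0.04,0,0.9,-0.1,0.85],[0.04,0,1.8,-0.1,0.85],[0.04,0,2.5,-0.1,0.85],[0.04,0,2.85,-0.1,0.85],[0.04,0,2.85,-0.1,0.85]]'; python3 -m creep '[[0,0,0.1,0,0.85],[0,0,0.2,0,0.85],[0,0,0.3,0,0.85],[0,0,0.33,0,0.85]]'
```

```text
clock: 8.7
position: [0.5136, 0.0401, 0.029]
tool_rot: [-3.139, -0.0, 1.841]
force: [-0.2, 0.1, 0.2]
grip_width: 0.0724
finger_force: 0.0
clock: 9.2
position: [0.5144, 0.0399, 0.0101]
tool_rot: [-3.141, -0.0, 1.842]
force: [0.3, -0.4, -0.5]
grip_width: 0.0727
finger_force: 0.0
```

```bash
python3 -m creep '[[0,0,0.04,0,0.85],[0,0,0.08,0,0.85],[0,0,0.08,0,0.85]]'
```

```text
clock: 9.57
position: [0.5144, 0.0399, 0.0054]
tool_rot: [-3.141, -0.0, 1.842]
force: [0.4, 0.5, 0.1]
grip_width: 0.0726
finger_force: 0.0
```

```bash
python3 -m creep '[[0,0,0,0,0.6],[0,0,0,0,0.5],[0,0,0,0,0.5],[0,0,0,0,0.5]]' 35; python3 -m creep '[[0,0,-0.2,0,0.5],[0,0,-0.6,0,0.5],[0,0,-1.2,0,0.5],[0,0,-1.6,0,0.5],[0,0,-1.6,0,0.5]]'
python3 - <<'E'
from h import *
p=np.load('dock.npy');c,s=np.cos(p[2]),np.sin(p[2]);x=.0015+.001
b=p[:2]+x*np.array([c,s]);print(b);print(rel([*b,.1],p[2]))
T=tool();im=grab_frame('wrist');cv2.imwrite('pics/w4.png',im)
E
```

```text
clock: 10.07
position: [0.5146, 0.0399, 0.006]
tool_rot: [3.141, 0.0, 1.842]
force: [-2.8, 0.4, 9.5]
grip_width: 0.0557
finger_force: 35.1
clock: 10.7
position: [0.5154, 0.0398, 0.1035]
tool_rot: [3.138, 0.001, 1.841]
force: [-0.2, 0.1, -1.0]
grip_width: 0.055
finger_force: 37.6
[ 0.52423457 -0.22801441]
(array([-4.34 , -1.052,  0.058]), np.float64(4.567552485221642))
```

View pics/w4.png

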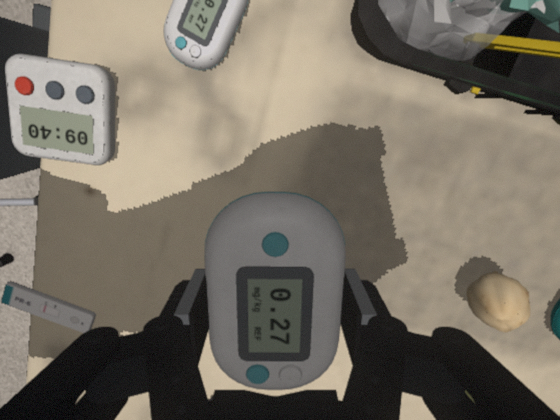

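Run:
```python
from h import *
T=tool();z=T[2,3]+.005
W=w('wrist',[[275,191],[275,389],[205,290],[345,290]],z)
L=(W-T[:3,3])@T[:3,:3];print(L.round(4))
```

```text
[[ 0.0456 -0.0005 -0.005 ]
 [-0.051  -0.0005 -0.005 ]
 [ 0.0022 -0.0303 -0.005 ]
 [ 0.0021  0.0292 -0.005 ]]
```

```bash
python3 -m creep '[[-0.8,-0.2,0,0.9,0.5],[-1.7,-0.4,0,1.9,0.5],[-2.6,-0.6,0,2.9,0.5],[-3.5,-0.85,0,3.9,0.5],[-4.2,-1,0,4.57,0.5]]' >/dev/null;  python3 -m creep '[[-0.1,-0.05,0,0,0.5],[-0.1,-0.05,0,0,0.5]]'
python3 - <<'E'
from h import *
p=np.load('dock.npy');c,s=np.cos(p[2]),np.sin(p[2]);x=.004
b=p[:2]+x*np.array([c,s]);print(rel([*b,.045],p[2]))
T=tool();im=grab_frame('wrist');cv2.imwrite('pics/w5.png',im)
E
```

```text
clock: 11.62
position: [0.5185, -0.223, 0.1008]
tool_rot: [-3.14, -0.0, 1.204]
force: [0.6, 0.2, -0.3]
grip_width: 0.0555
finger_force: 37.6
(array([-0.019,  0.121,  0.929]), np.float64(0.005445840163102157))
```

View pics/w5.png

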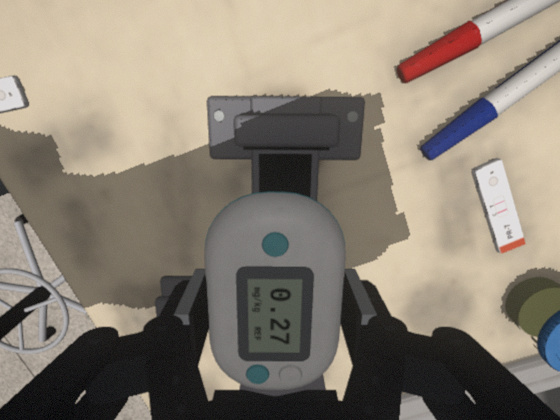

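```bash
python3 - <<'E'
from h import *
p=np.load('dock.npy');c,s=np.cos(p[2]),np.sin(p[2])
for u,z in (((286,159),.008),((286,97),.008),((208,128),.008),((363,128),.008)):
    d=w('wrist',u,z)[0][:2]-p[:2];print(np.round([c*d[0]+s*d[1],-s*d[0]+c*d[1]],4))
E
python3 -m creep '[[-0.02,0.12,0,0,0.5],[-0.02,0.12,0.5,0,0.5],[-0.02,0.12,0.9,0,0.5],[-0.02,0.12,0.93,0,0.5]]'
```

```text
[ 0.0475 -0.0003]
[0.0862 0.0001]
[0.0673 0.0498]
[ 0.0674 -0.0493]
clock: 12.18
position: [0.5253, -0.2262, 0.0445]
tool_rot: [-3.139, -0.0, 1.205]
force: [-0.1, -0.5, 0.0]
grip_width: 0.0556
finger_force: 37.6
```

```bash
python3 -m creep '[[0,0,0.15,0,0.5],[0,0,0.3,0,0.5],[0,0,0.38,0,0.5],[0,0,0.42,0,0.5],[0,0,0.42,0,0.5]]'
```

```text
clock: 12.8
position: [0.5256, -0.2272, 0.0206]
tool_rot: [3.142, -0.0, 1.204]
force: [-0.7, -0.4, -1.6]
grip_width: 0.0554
finger_force: 37.6
```

```bash
python3 -m creep '[[0,0,0.02,0,0.5],[0,0,0.04,0,0.5],[0,0,0.04,0,0.5]]'
```

```text
clock: 13.18
position: [0.5256, -0.2272, 0.0182]
tool_rot: [3.142, -0.0, 1.204]
force: [0.2, -0.3, -1.7]
grip_width: 0.0552
finger_force: 37.6
```

```bash
python3 -m creep '[[0,0,0.02,0,0.5],[0,0,0.02,0,0.5]]'; python3 -m creep '[[0,0,0,0,0.75],[0,0,0,0,0.85],[0,0,0,0,0.95],[0,0,0,0,1],[0,0,0,0,1]]'; python3 -m creep '[[0,0,-0.5,0,1],[0,0,-1.4,0,1],[0,0,-2.3,0,1],[-0.5,0,-2.8,0,1],[-0.5,0,-2.8,0,1]]'
python3 - <<'E'
from h import *
T=tool();np.save('T6.npy',T);im=grab_frame('wrist');cv2.imwrite('pics/w6.png',cv2.resize(im,(800,600)))
E
```

```text
clock: 13.42
position: [0.5256, -0.2273, 0.018]
tool_rot: [3.141, 0.0, 1.204]
force: [-5.7, 3.1, 21.6]
grip_width: 0.056
finger_force: 39.6
clock: 14.05
position: [0.5255, -0.2272, 0.0169]
tool_rot: [-3.142, -0.0, 1.204]
force: [0.7, 0.2, -0.3]
grip_width: 0.0854
finger_force: 0.0
clock: 14.68
position: [0.5147, -0.2578, 0.1872]
tool_rot: [3.138, 0.001, 1.201]
force: [-0.2, -0.1, -1.1]
grip_width: 0.0855
finger_force: 0.0
```

View pics/w6.png

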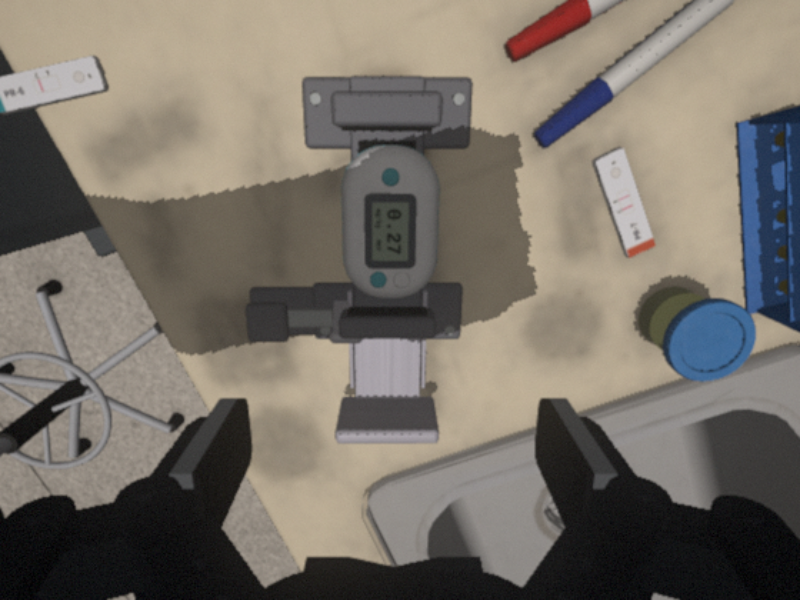

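Run:
```python
from h import *
T=np.load('T6.npy');p=np.load('dock.npy');c,s=np.cos(p[2]),np.sin(p[2])
q=w('wrist',np.array([[267,321]])/(800/560),.03,T)[0];d=q[:2]-p[:2];print(q,c*d[0]+s*d[1],-s*d[0]+c*d[1])
L=np.array([-.0585,.075]);P=p[:2]+[c*L[0]-s*L[1],s*L[0]+c*L[1]]
print(P,rel([*P,.055],p[2]))
```

```text
[ 0.43177684 -0.25565867  0.03      ] -0.05648591016976852 0.07637603925252921
[ 0.43233834 -0.25803244] (array([-0.522, -1.272,  2.176]), np.float64(-0.011585991297714515))
```

```bash
python3 -m creep '[[-0.25,-0.7,0,0,0],[-0.5,-1.28,0.4,0,0],[-0.5,-1.28,1.3,0,0],[-0.5,-1.28,2,0,0],[-0.5,-1.28,2.18,0,0]]' ; python3 -m creep '[[0,0,0.05,0,0],[0,0,0.1,0,0],[0,0,0.15,0,0],[0,0,0.2,0,0],[0,0,0.25,0,0]]'
```

```text
clock: 15.35
position: [0.4311, -0.254, 0.0516]
tool_rot: [-3.137, -0.001, 1.205]
force: [-0.9, -0.6, 0.1]
grip_width: -0.0
finger_force: 0.0
clock: 15.98
position: [0.4324, -0.2558, 0.0392]
tool_rot: [3.141, 0.0, 1.204]
force: [0.9, 0.4, 0.2]
grip_width: -0.0001
finger_force: 0.0
```

```bash
python3 -m creep '[[0,0,0.04,0,0],[0,0,0.08,0,0],[0,0,0.12,0,0],[0,0,0.16,0,0],[0,0,0.18,0,0]]' ; python3 -m creep '[[0,0,0.02,0,0],[0,0,0.02,0,0],[0,0,0.02,0,0]]'
```

```text
clock: 16.6
position: [0.4323, -0.2557, 0.0282]
tool_rot: [3.142, 0.0, 1.204]
force: [-0.7, 0.1, 3.4]
grip_width: -0.0003
finger_force: 1.7
clock: 16.98
position: [0.4323, -0.2558, 0.0275]
tool_rot: [3.141, 0.0, 1.204]
force: [-3.7, 0.2, 13.8]
grip_width: 0.0002
finger_force: 6.9
```

```bash
python3 -m creep '[[0,0,0,0,0],[0,0,0,0,0],[0,0,-0.2,0,0],[0,0,-0.8,0,0],[0,0,-1.6,0,0]]' ; python3 -m creep '[[0,0.3,-0.6,0,0],[0,0.6,-1.2,0,0],[0,0.6,-1.2,0,0]]'
python3 - <<'E'
from h import *
T=tool();im=grab_frame('wrist');cv2.imwrite('pics/w7.png',cv2.resize(im,(800,600)))
E
```

```text
clock: 17.6
position: [0.4318, -0.2552, 0.124]
tool_rot: [-3.14, -0.0, 1.204]
force: [0.3, 0.1, 0.9]
grip_width: -0.0001
finger_force: 0.0
clock: 17.98
position: [0.4677, -0.2692, 0.1978]
tool_rot: [3.137, 0.0, 1.204]
force: [-0.8, -0.4, -0.4]
grip_width: 0.0004
finger_force: 0.0
```

View pics/w7.png

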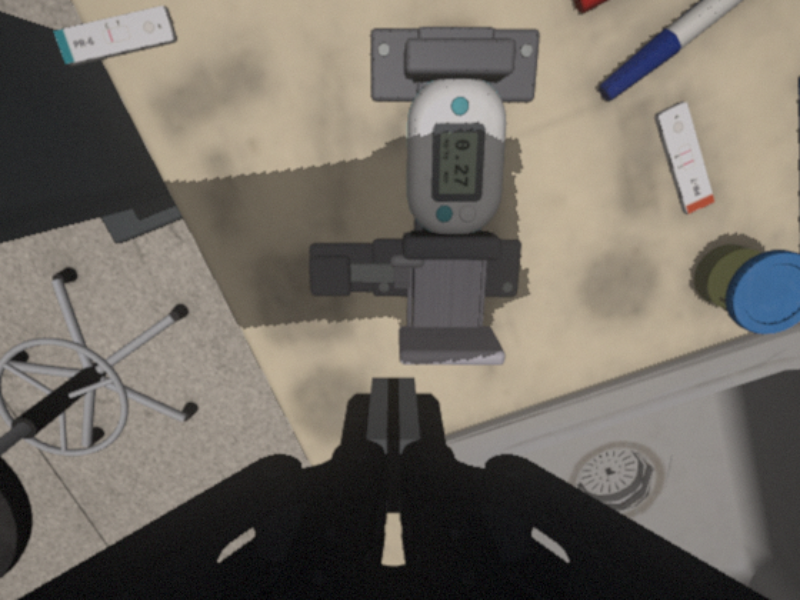

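The wrist picture shows the reader (456,157) clamped between the fixed jaw (460,60) and the sprung jaw (450,245). The pad at (330,270) is clear of the gripper, and nothing is touching.

```bash
python3 -c "
from workcell import *
print(bot.job_done())"
```

```text
the job is handed in; nothing more can be done
None
```

The reader is clamped lengthwise in the spring dock, about 1–2 mm off-centre sideways by my estimate; the robot is clear, and I handed the job in at about 18 s on the robot's clock (the verdict was not returned).

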